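# Open the battery cage on the repair bench by its gravity latch

### The job

Open the gate of the battery cage: press its thumb lever down until the latch bar has risen out of its catch, and with the bar held up swing the gate towards you, going by feel and never forcing lever, bar or gate (stay well under 20 N), and without touching the bar itself or swinging the gate fast. Leave the gate standing wide open, about square to the cage front, let go of it so that the bar has dropped back to level, and leave everything else where it is.

Things in the scene. Friction and masses are not known exactly. Their poses are not given: they have to be found in the camera images.
- cage: Dark steel mesh battery cage fixed to the bench, 202 mm deep, 260 wide, roof 165 above its origin. Origin at the bottom of its front, in the closed gate's plane, 130 mm right (-y) of the hinge axis; +x into the cage, z up; the front looks to -x. On the front post at y = -105 mm stands the steel catch: a fixed fitting whose height differs from cage to cage and is not measured.
- gate_hinge (a point): Point on the gate's vertical hinge axis, 205 mm above the cage's origin, level with the latch pin. It turns with the gate: the gate extends 213 mm from it along its own -y axis. The gate's top rail is 35 mm below this point.
- gate (a joint): Gate swing in rad: 0 shut, grows as its free edge swings out towards the robot (to cage -x, clockwise seen from above), stops at 1.75. Friction hinge (about 0.1 N m): it stays where it is left.
- latch (a joint): Rocking of the latch (thumb lever and bar, one rigid piece) on its pin in the gate, rad: 0 at rest, bar level; grows as the thumb lever is pressed down and the bar rises; gravity returns it. The bar is free of the catch from 0.06 to 0.38, differing from cage to cage; 3 to 4 mm more pressing brings it up against the catch's hood, a hard stop that must be met gently.
- thumb: Thumb lever: square steel tray above the gate's top rail, 44x44 mm inside, rim 10 mm high, open upwards, for shut fingertips to press into. Origin: centre of the floor's upper face, 90 mm from the hinge axis, 70 mm from the latch pin on its hinge side. z is the floor's normal; at rest it tilts 0.15 rad, higher at the hinge side. Takes about 1 to 4 N to press until the bar meets the hood.
- bar: Latch bar: steel, 14 mm thick, 18 high, with a weight block; reaches 80 mm from the latch pin (160 mm from the hinge axis, along the gate's x) away from the hinge, along its own -y. Origin on the pin. Its end lies in the catch behind an upright lip and below a hood; with the bar up, the gate must swing 0.12 rad for it to be clear of both.
- pack_a: black battery pack 100x65x18 mm lying inside the cage; origin under its centre
- pack_b: black battery pack 90x60x12 mm lying inside the cage; origin under its centre
- meter: yellow multimeter 75x150x32 mm (40 mm at its dial) lying on the cage roof; origin under its centre
- phone: black phone 72x148x9 mm lying on the mat in front of the gate, low enough for the gate to pass over it; origin under its centre
- plugs: cardboard box of barrel plugs 130x100x45 mm on the mat; origin under its centre
- loupe: white eye loupe, 56 mm across, 46 mm tall, on the mat; origin under its centre
- flux: small flux jar, 48 mm across, 45 mm tall, on the mat; origin under its centre
- driver: orange-handled screwdriver 170 mm long, 26 mm thick, lying on the mat; origin under its middle

How it is judged:
By the outcome, as a careful person would: the job done as asked, in the order asked, and still so for the second after the job is handed in, with the robot touching nothing.
It also fails if it takes over 61 s, if anything falls off the work surface, if the arm or the gripper's body presses on something with over 40 N, if the wrist force passes 120 N, or if a joint passes its speed limit or range.

### The arm

A 7-joint arm with a two-finger parallel gripper is mounted at the origin on the work surface. World frame = base frame: x ahead of the robot, y to its left, z up, the work surface at z = 0. Lengths are in mm, angles in rad, forces in N, time in s.
With the tool pointing down it reaches from about 400 to 875 mm from the base axis. Payload 4.4 kg.
Tool frame: the origin (TCP) lies midway between the tips of the shut fingers; the grasp point (between the pads) lies ctrl.grip_depth behind it (ctrl.grip_depth is the distance from the TCP to the grasp point, in mm); y points along the fingers, x is the direction in which the jaws open and shut, and the axes are right-handed (so a half turn about y gives the same grasp; the last joint's range is limited). The gripper opens to 85 mm and grips with 20 to 120 N. Pads are 22 mm wide; open, the fingers measure 114 mm over their backs; the gripper's body (76 mm by 85 mm) begins 54 mm behind the grasp point. The pads swing forward as they close: fully open they stand 13 mm farther back than shut.
Start: joints at [1.056, 0.628, 0.038, 1.517, -0.027, 0.996, -0.02], TCP at [282.053, -585.631, 231.313] pointing down, gripper open.
Joint ranges: [-3.06, 3.06], [-0.37, 2.12], [-1.25, 1.32], [0.18, 2.47], [-1.1, 4.24], [0.23, 1.98], [-2.94, 2.94]. Speed limits (rad/s): [2.57, 2.57, 3.14, 3.14, 3.14, 3.14, 3.14].

### API

Orientations are given as [roll, pitch, yaw] about the fixed x, y, z axes, in that order (R = Rz(yaw) Ry(pitch) Rx(roll)).
In Python, from cell import ctrl gives the robot as it stands. The module is installed in compiled form; this text tells all that it offers.
- The arm moves only by the tool play_rows, never from a script. Its argument "rows" is a list of rows, each a list of 3 entries, a list of its own where there are three numbers: the opening, from 0 (shut) to 1 (fully open), then the shift along the tool's x, y, z in cm, then the turn, a rotation vector about the tool's x, y, z in degrees. A call has exactly 8 rows; each row shifts and turns the commanded pose from where the row before left it, along the tool's axes as they then stand; what a row does not reach is not made up. A row lasts 1/10 s, in which the tool goes at most 50 mm and 8.59 degrees, less where a joint would pass 70% of its speed; a pose out of reach is approached as far as the arm can. A call with a gripper value outside its range is refused whole. The fingers move at their own pace and stop on an object; the grip force is fixed at half the most. Time passes only in rows, so rows that do not move let the fingers close, or fill a call up. It gives the time, the measured TCP pose, the force and the opening at its end, in the units of the state.
- ctrl.read_state(): the state, without advancing time (a new reading comes with each control period).
- ctrl.get_image(name): name is "side" or "top" or "wrist"; returns a dict with "img" (480x640x3 uint8, red, green, blue), "fx", "fy", "cx", "cy" (pixels), "k1" (the pictures are not rectified: a ray, as slopes to the right and down, at radius r is drawn at 1 + k1 r^2 times it, then the intrinsics apply), "extrinsics" (4x4, takes a point from camera to world coordinates). Camera axes: x right, y up, looking along -z (the intrinsics and any distortion apply to the point x, -y, -z); pixel columns grow to the right and rows downward; lengths in mm; the calibration is good to about 2 mm. A picture is of the moment at which its call begins. There is no depth.
- ctrl.finish_job(): hands the job in, once; it reports no verdict.
Trained networks look in a picture, given as the dict that the camera call returned (one of the last four; its "shot" number tells which), for a name from the list of things; names that differ only in an ending like _2 or _b are one class to them, and where a whole thing is asked for, a point or a joint stands for the part that bears it (a point fixed in the world has none). Each returns a list of dicts, best first, with "conf" (0 to 1); they miss things now and then, are a little off and sometimes report something else, mostly with a low value. They report only what shows in the picture. A call takes as long as a camera call.
- ctrl.regions_of(picture, thing): "pixels" (480x640 bool, what is visible of it) and "centre" ([column, row] as shares, 0 to 1, of the picture: columns of its width, rows of its height, amid what is visible of it).
- ctrl.mark_of(picture, thing): "centre" ([column, row] as shares, 0 to 1, of the picture: columns of its width, rows of its height: a listed point, or the origin of a listed thing).
The state is a dict: "clock": time; "qpos": joint angles; "qd": joint speeds; "tau": joint torques, N m; "eef_pos": TCP position; "tool_rot": TCP orientation; "force": force on the tool from outside, world axes, zero at the start; "torque": the same for the moment, N m; "width": finger opening in mm.
Only numpy, scipy, OpenCV 4.12 (cv2) and the standard library are available. Lean on these libraries where they do the work, as an engineer would, in place of code of your own. Each camera call takes 0.05 s, during which the arm holds its last target.

## Working session

There is one attempt and no reset: what is moved stays moved. The work goes in short steps, Python scripts to look and compute and a tool call to move; the robot and the scene stay as the last step left them, time stands still between calls to the robot, and variables do not carry over. Pictures are saved under pics/ and viewed, and the job is handed in when it is done.

Besides the shell and the picture viewer there is one more tool, called in YAML: its name, and indented under it one key for each argument. play_rows: Moves the arm, as the interface text tells. Its arguments: {"type":"object","properties":{"rows":{"type":"array","items":{"type":"array"}}},"required":["rows"]}

```bash
mkdir -p pics; cat > h.py <<'E'
import numpy as np, cv2
from cell import ctrl
from scipy.spatial.transform import Rotation as R
def ray(p,c):
    # c share centre
    u=c[0]*640;v=c[1]*480
    K=np.array([[p['fx'],0,p['cx']],[0,p['fy'],p['cy']],[0,0,1.]])
    xy=cv2.undistortPoints(np.array([[[u,v]]],float),K,np.array([p['k1'],0,0,0.]))[0,0]
    E=np.array(p['extrinsics']); d=E[:3,:3]@np.array([xy[0],-xy[1],-1]); return E[:3,3],d/np.linalg.norm(d)
def proj(p,X):
    E=np.array(p['extrinsics']); c=E[:3,:3].T@(np.array(X)-E[:3,3]); s=np.array([c[0],-c[1]])/-c[2]
    s=s*(1+p['k1']*(s@s)); return s*[p['fx'],p['fy']]+[p['cx'],p['cy']]
def tri(rs):
    A=0;b=0
    for o,d in rs:
        M=np.eye(3)-np.outer(d,d);A=A+M;b=b+M@o
    x=np.linalg.solve(A,b); return x,[np.linalg.norm((np.eye(3)-np.outer(d,d))@(x-o)) for o,d in rs]
def save(p,n): cv2.imwrite('pics/'+n+'.png',p['img'][:,:,::-1])
E
python3 - <<'E'
from h import *
s=ctrl.read_state();print({k:np.round(v,3) for k,v in s.items()}, ctrl.grip_depth)
P={}
for n in ['side','top','wrist']:
    p=ctrl.get_image(n);P[n]=p;save(p,n+'0')
    print(n,np.round(p['extrinsics'],3).tolist(),p['fx'])
T=['cage','gate_hinge','thumb','bar','meter','phone','plugs','loupe','flux','driver','pack_a']
for t in T:
    rs=[]
    for n in P:
        m=ctrl.mark_of(P[n],t)
        if m:
            print(t,n,[(round(x['conf'],2),np.round(np.array(x['centre'])*[640,480],1)) for x in m[:2]])
            if m[0]['conf']>.4: rs.append(ray(P[n],m[0]['centre']))
    if len(rs)>1: print('  ->',*tri(rs))
E
```

```text
{'clock': np.float64(0.0), 'qpos': array([ 1.056,  0.629,  0.038,  1.518, -0.027,  0.996, -0.02 ]), 'qd': array([-0.002, -0.002, -0.002,  0.001, -0.001, -0.   , -0.001]), 'tau': array([-0.0000e+00, -5.6340e+01,  1.2260e+00, -1.9345e+01,  1.1000e-02,
        1.0000e-02, -0.0000e+00]), 'eef_pos': array([ 281.797, -585.043,  230.392]), 'tool_rot': array([-1.571,  0.002, -1.122]), 'force': array([-1.374, -0.701,  0.311]), 'torque': array([ 0.038, -0.002,  0.065]), 'width': np.float64(85.521)} 18.700000000000003
side [[-0.811, 0.398, -0.429, 178.609], [-0.585, -0.534, 0.611, 583.646], [0.014, 0.746, 0.666, 808.396], [0.0, 0.0, 0.0, 1.0]] 522.0758815602516
top [[-0.019, 0.986, -0.163, 390.325], [-1.0, -0.016, 0.018, 13.184], [0.015, 0.163, 0.986, 1296.703], [0.0, 0.0, 0.0, 1.0]] 540.0465649199937
wrist [[0.434, 0.868, 0.24, 341.939], [-0.901, 0.419, 0.113, -556.097], [-0.002, -0.266, 0.964, 372.754], [0.0, 0.0, 0.0, 1.0]] 330.92349393347916
cage side [(0.82, array([332.7, 268. ])), (0.29, array([285.8, 223.6]))]
cage top [(0.97, array([352.6, 243.4]))]
  -> [609.90732421 -87.86286641   3.4
[... 1410 characters left out ...]
oat64(5.582020558777445)]
loupe side [(0.83, array([256.8, 338.1]))]
loupe top [(0.96, array([255.6, 243.5]))]
  -> [6.17668188e+02 1.49834306e+02 1.07758878e-01] [np.float64(0.0006060414276511408), np.float64(0.0006060414275650566)]
flux side [(0.72, array([219.8, 310.5]))]
flux top [(0.59, array([255.8, 198.6]))]
  -> [724.4497391  146.27110435   4.04163234] [np.float64(5.42688690536748), np.float64(5.426886905367267)]
driver side [(0.71, array([446.9, 233.8]))]
driver top [(0.63, array([463. , 306.7]))]
  -> [ 455.37628812 -351.00929241   -4.28220188] [np.float64(0.7763193381704179), np.float64(0.7763193381703448)]
pack_a side [(0.56, array([268.2, 256.1])), (0.56, array([310.6, 228.7]))]
```

View pics/side0.png

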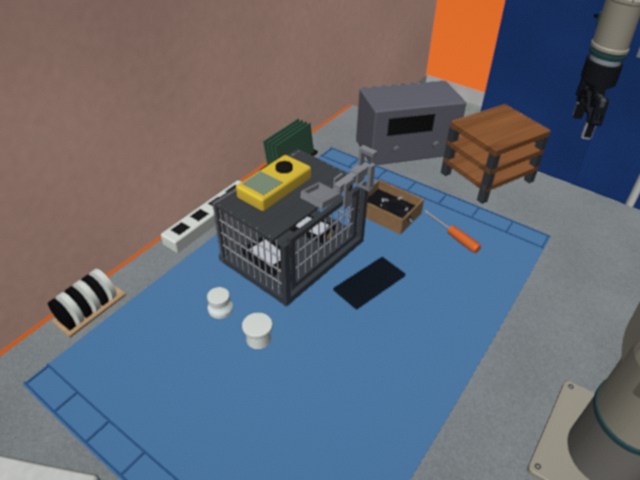

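View pics/top0.png

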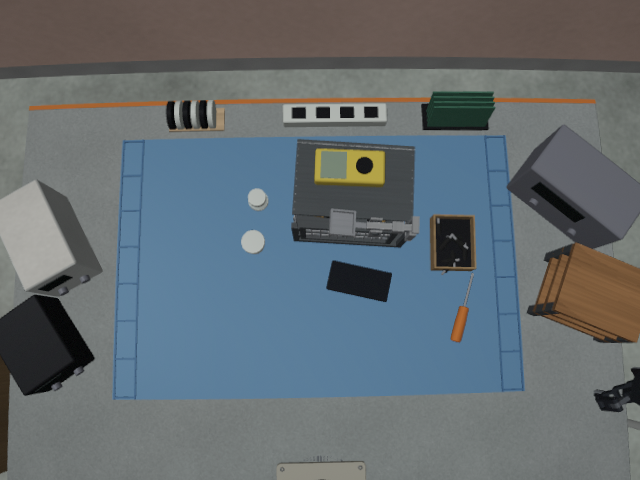

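View pics/wrist0.png

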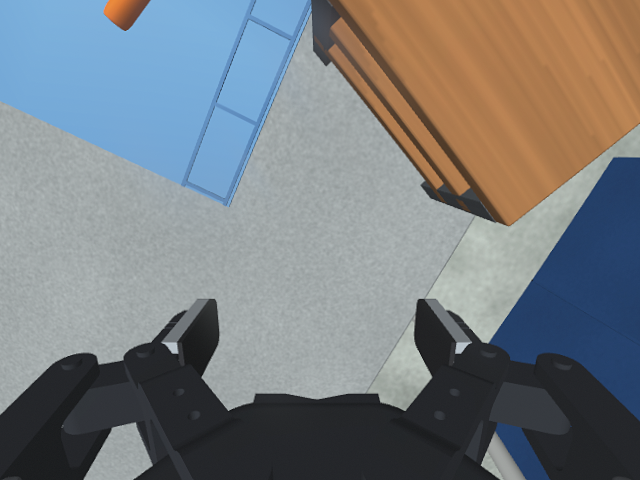

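play_rows:
  rows:
    - [0,[0,-4,0],[0,0,0]]
    - [0,[0,-4,0],[0,0,0]]
    - [0,[0,-4,0],[0,0,0]]
    - [0,[-2,0,3.3],[0,0,0]]
    - [0,[-2,0,3.3],[0,0,0]]
    - [0,[-2,0,3.3],[0,0,0]]
    - [0,[-2,0,3.3],[0,0,0]]
    - [0,[-2,0,3.3],[0,0,0]]

```text
clock: 2.6
eef_pos: [388.0, -422.6, 351.5]
tool_rot: [-1.571, -0.0, -1.122]
force: [0.3, 0.2, 0.3]
width: 0.5
```

play_rows:
  rows:
    - [0,[-2,0,3.3],[0,0,0]]
    - [0,[-2,0,3.3],[0,0,0]]
    - [0,[-2,0,3.3],[0,0,0]]
    - [0,[-2,0,3.3],[0,0,0]]
    - [0,[-2,0,3.3],[0,0,0]]
    - [0,[-2,0,3.3],[0,0,0]]
    - [0,[0,0,0],[0,-8,0]]
    - [0,[0,0,0],[0,-8,0]]

```text
clock: 3.4
eef_pos: [514.6, -228.0, 351.3]
tool_rot: [-1.571, 0.0, -0.833]
force: [0.4, -1.0, -0.1]
width: 0.1
```

play_rows:
  rows:
    - [0,[0,0,0],[0,-8,0]]
    - [0,[0,0,0],[0,-8,0]]
    - [0,[0,0,0],[0,-8,0]]
    - [0,[0,0,0],[0,-8,0]]
    - [0,[0,0,0],[0,-8,0]]
    - [0,[0,0,0],[0,-6,0]]
    - [0,[0,0,0],[0,0,0]]
    - [0,[0,0,0],[0,0,0]]

```text
clock: 4.2
eef_pos: [513.6, -230.1, 351.3]
tool_rot: [-1.571, -0.0, -0.043]
force: [0.1, -0.0, -0.1]
width: -0.0
```

```bash
python3 - <<'E'
from h import *
s=ctrl.read_state();print({k:np.round(v,3).tolist() for k,v in s.items()})
import pickle
P={}
for n in ['side','wrist']:
    p=ctrl.get_image(n);P[n]=p;save(p,n+'1')
    for t in ['thumb','bar','gate_hinge','cage']:
        m=ctrl.mark_of(p,t); print(t,n,[(round(x['conf'],2),np.round(np.array(x['centre'])*[640,480],1)) for x in m[:2]])
pickle.dump(P,open('p1.pkl','wb'))
E
```

```text
{'clock': 4.2, 'qpos': [0.57, 0.4, -0.293, 1.587, 0.122, 1.173, 0.208], 'qd': [-0.006, -0.0, 0.007, -0.0, 0.0, 0.001, 0.003], 'tau': [0.097, -45.02, -2.257, -21.13, 0.014, 0.001, 0.054], 'eef_pos': [513.556, -230.06, 351.333], 'tool_rot': [-1.571, -0.0, -0.043], 'force': [0.115, -0.048, -0.063], 'torque': [-0.04, 0.001, 0.033], 'width': -0.032}
thumb side [(0.61, array([319.2, 197.7]))]
bar side [(0.91, array([343.4, 183. ]))]
gate_hinge side [(0.93, array([286.9, 226.4]))]
cage side [(0.95, array([331.7, 265.5]))]
thumb wrist []
bar wrist [(0.92, array([436.3,  96.1]))]
gate_hinge wrist []
cage wrist [(0.89, array([383.8,  98.4]))]
```

```bash
python3 - <<'E'
import cv2
a=cv2.imread('pics/side1.png')[130:330,200:440]
cv2.imwrite('pics/side1z.png',cv2.resize(a,(720,600),interpolation=cv2.INTER_CUBIC))
E
```

```text
(no output)
```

View pics/side1z.png

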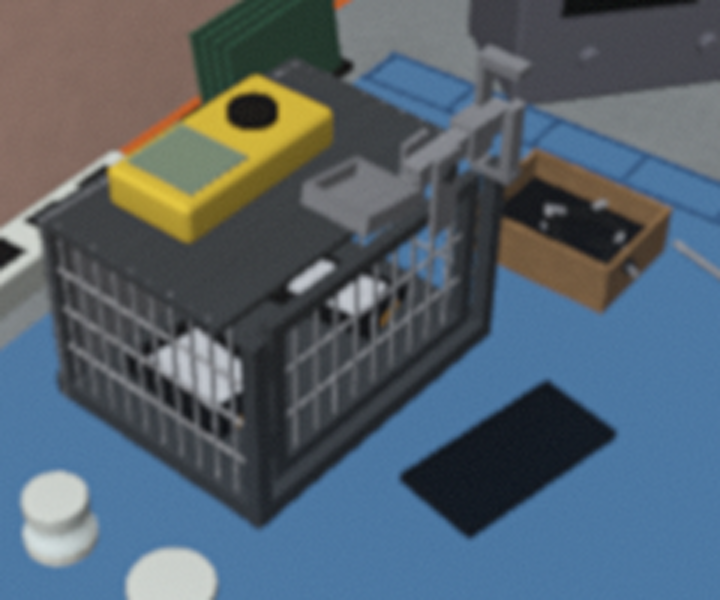

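View pics/wrist1.png

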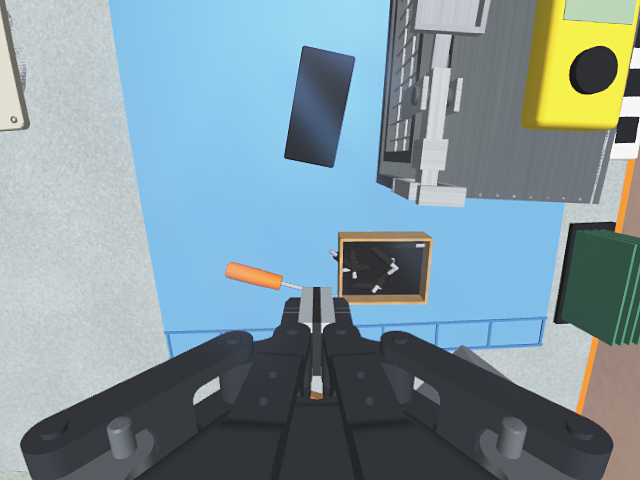

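play_rows:
  rows:
    - [0,[1.2,0,2.2],[0,0,0]]
    - [0,[1.2,0,2.2],[0,0,0]]
    - [0,[1.2,0,2.2],[0,0,0]]
    - [0,[1.2,0,2.2],[0,0,0]]
    - [0,[1.2,0,2.2],[0,0,0]]
    - [0,[1.2,0,2.2],[0,0,0]]
    - [0,[1.2,0,2.2],[0,0,0]]
    - [0,[0,0,0],[0,0,0]]

```text
clock: 5.5
eef_pos: [605.2, -74.6, 351.2]
tool_rot: [-1.567, -0.001, -0.034]
force: [0.6, 0.5, 0.2]
width: -0.1
```

```bash
python3 - <<'E'
from h import *
import pickle
s=ctrl.read_state();print({k:np.round(v,3).tolist() for k,v in s.items()})
p=ctrl.get_image('wrist');save(p,'wrist2')
P=pickle.load(open('p1.pkl','rb'))
P['w2']=p; P['top']=ctrl.get_image('top'); P['side']=ctrl.get_image('side');pickle.dump(P,open('p2.pkl','wb'))
for t in ['thumb','bar','gate_hinge','cage']:
    rs=[]
    for n in ['side','top','w2']:
        m=ctrl.mark_of(P[n],t); print(t,n,[(round(x['conf'],2),np.round(np.array(x['centre'])*[640,480],1)) for x in m[:2]])
        if m and m[0]['conf']>.5: rs.append(ray(P[n],m[0]['centre']))
    if len(rs)>1: print('  ->',*tri(rs))
E
```

```text
{'clock': 5.5, 'qpos': [0.279, 0.481, -0.324, 1.458, 0.153, 1.227, -0.096], 'qd': [0.041, -0.015, 0.042, 0.025, 0.026, 0.013, 0.029], 'tau': [0.671, -49.252, -2.208, -21.891, 0.14, -0.067, -0.225], 'eef_pos': [605.169, -74.56, 351.161], 'tool_rot': [-1.567, -0.001, -0.034], 'force': [0.644, 0.474, 0.156], 'torque': [-0.009, -0.024, -0.026], 'width': -0.131}
thumb side [(0.89, array([319.5, 197.1]))]
thumb top [(0.65, array([344.7, 221.5]))]
thumb w2 [(0.58, array([333.1, 209.5]))]
  -> [621.2803743  -53.39768835 211.93835133] [np.float64(0.8141279203569012), np.float64(2.8130065581097816), np.float64(2.6185581329073853)]
bar side [(0.67, array([343. , 183.6]))]
bar top []
bar w2 [(0.78, array([332. , 282.6])), (0.44, array([396.1,  40.7]))]
  -> [ 616.11388721 -122.75178007  203.95924032] [np.float64(2.5058314779294215), np.float64(2.5058314779294615)]
gate_hinge side [(0.63, array([286.2, 223.1]))]
gate_hinge top [(0.97, array([296. , 222.6]))]
gate_hinge w2 [(0.94, array([342.5,  97.5]))]
  -> [626.33577565  41.13635272 208.59139099] [np.float64(1.368677857856127), np.float64(4.643025657988763), np.float64(4.157005612602883)]
cage side [(0.9, array([333.9, 267.5])), (0.74, array([222. , 306.7]))]
cage top [(0.68, array([353.4, 242.6])), (0.38, array([254.7, 245. ]))]
cage w2 []
  -> [610.4948804  -90.64200565   2.81987257] [np.float64(5.54379002262316), np.float64(5.5437900226230665)]
```

View pics/wrist2.png

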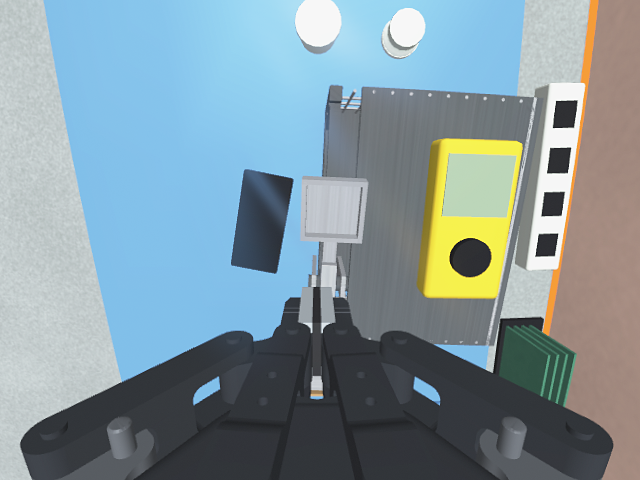

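```bash
python3 - <<'E'
from h import *
import pickle
from scipy.optimize import least_squares
P=pickle.load(open('p2.pkl','rb'))
obs=[('thumb','side',319.5,197.1),('thumb','top',344.2,222.2),('thumb','w2',333.1,209.5),('bar','side',343.2,183.8),('bar','w2',332,282.6),('bar','top',373.5,223.4),('h','side',286.2,225),('h','top',296.7,223.7),('h','w2',342.5,97.5),('c','side',333,267.2),('c','top',353,243),('bar','wrist',436.3,96.1),('c','wrist',383.8,98.4)]
def pts(q):
    hx,hy,z,a,tz=q
    d=np.array([np.sin(a),-np.cos(a),0]);H=np.array([hx,hy,z+205])
    return dict(h=H,bar=H+160*d,thumb=H+90*d+[0,0,tz],c=H+130*d-[0,0,205])
def f(q):
    p=pts(q); return np.concatenate([proj(P[n],p[t])-[u,v] for t,n,u,v in obs])
r=least_squares(f,[622,42,0,-.04,10],loss='soft_l1');print(r.x,{k:v.round(1) for k,v in pts(r.x).items()});print(np.round(r.fun.reshape(-1,2),1).tolist())
E
```

```text
[ 6.26898983e+02  3.97674366e+01  6.74377556e-01 -7.51840791e-02
  9.56621572e+00] {'h': array([626.9,  39.8, 205.7]), 'bar': array([ 614.9, -119.8,  205.7]), 'thumb': array([620.1, -50. , 215.2]), 'c': array([617.1, -89.9,   0.7])}
[[-1.0, -0.4], [-2.0, 0.6], [0.4, -0.7], [-1.8, 0.3], [-3.2, -0.4], [2.3, 2.4], [-0.3, -0.7], [1.8, -2.5], [-3.6, -0.9], [-4.3, -0.7], [0.9, -0.9], [-0.3, 1.7], [3.2, 1.4]]
```

play_rows:
  rows:
    - [0,[0.6,1,1],[0,1,0]]
    - [0,[0.7,1,1],[0,0.5,0]]
    - [0,[0,2,0],[0,0,0]]
    - [0,[0,2,0],[0,0,0]]
    - [0,[0,2,0],[0,0,0]]
    - [0,[0,2,0],[0,0,0]]
    - [0,[0,0,0],[0,0,0]]
    - [0,[0,0,0],[0,0,0]]

```text
clock: 7.05
eef_pos: [617.9, -59.6, 251.2]
tool_rot: [-1.57, 0.0, -0.065]
force: [0.2, 0.4, -0.2]
width: 0.0
```

```bash
python3 - <<'E'
from h import *
s=ctrl.read_state();print({k:np.round(s[k],3).tolist() for k in ('clock','eef_pos','tool_rot','force','qpos')})
p=ctrl.get_image('wrist');save(p,'wrist3')
q=ctrl.get_image('side')
a=q['img'][130:230,260:400,::-1]
cv2.imwrite('pics/side3z.png',cv2.resize(a,(784,560),interpolation=cv2.INTER_CUBIC))
E
```

```text
{'clock': 7.05, 'eef_pos': [617.899, -59.593, 251.223], 'tool_rot': [-1.57, 0.0, -0.065], 'force': [0.204, 0.373, -0.201], 'qpos': [0.235, 0.579, -0.301, 1.573, 0.191, 1.019, -0.186]}
```

View pics/wrist3.png

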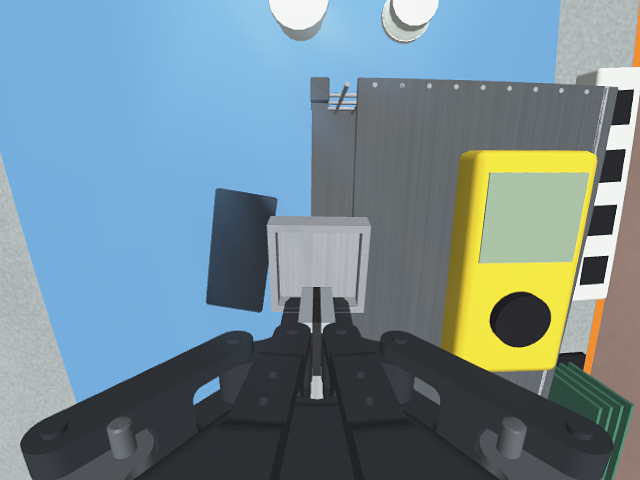

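View pics/side3z.png

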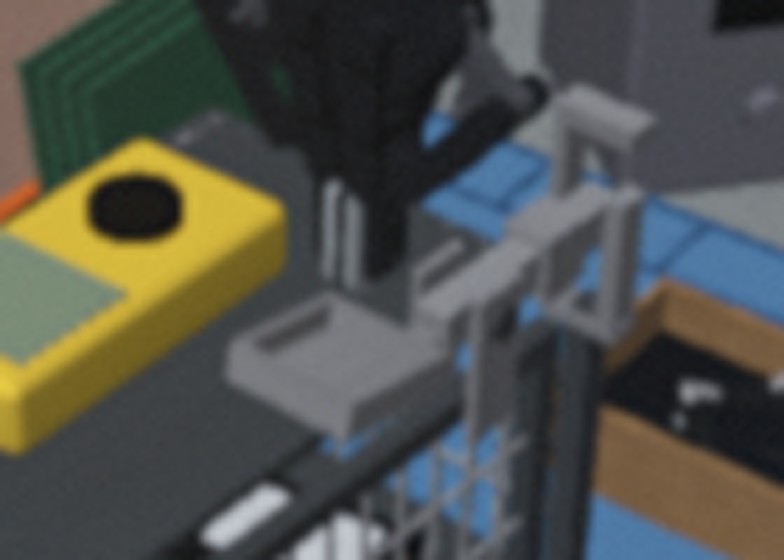

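play_rows:
  rows:
    - [0,[0.1,0,0.4],[0,0,0]]
    - [0,[0,0,0.5],[0,0,0]]
    - [0,[0,0.5,0],[0,0,0]]
    - [0,[0,0.5,0],[0,0,0]]
    - [0,[0,0.5,0],[0,0,0]]
    - [0,[0,0.5,0],[0,0,0]]
    - [0,[0,0,0],[0,0,0]]
    - [0,[0,0,0],[0,0,0]]

```text
clock: 7.95
eef_pos: [619.2, -51.2, 231.1]
tool_rot: [-1.571, 0.0, -0.066]
force: [-0.2, -0.5, 0.5]
width: 0.1
```

```bash
python3 - <<'E'
from h import *
s=ctrl.read_state();print({k:np.round(s[k],3).tolist() for k in ('clock','eef_pos','tool_rot','force','qpos')})
p=ctrl.get_image('wrist');save(p,'wrist4')
print(ctrl.mark_of(p,'thumb'))
q=ctrl.get_image('side')
a=q['img'][130:230,260:400,::-1]
cv2.imwrite('pics/side4z.png',cv2.resize(a,(784,560),interpolation=cv2.INTER_CUBIC))
E
```

```text
{'clock': 7.95, 'eef_pos': [619.217, -51.222, 231.094], 'tool_rot': [-1.571, 0.0, -0.066], 'force': [-0.209, -0.533, 0.456], 'qpos': [0.218, 0.6, -0.296, 1.596, 0.2, 0.976, -0.208]}
[{'centre': [0.495, 0.6025], 'conf': 0.68}]
```

View pics/wrist4.png

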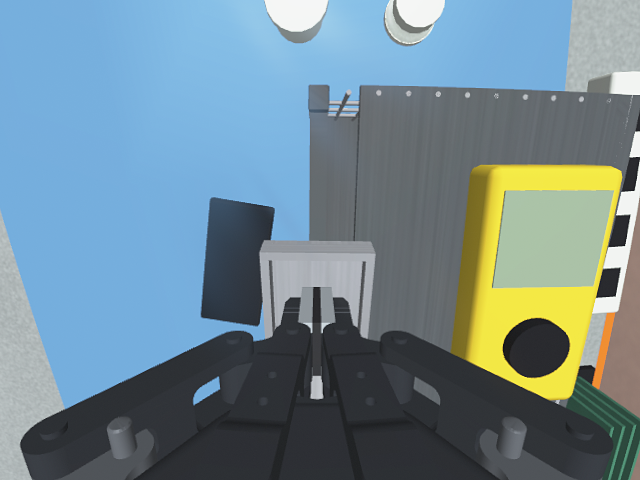

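View pics/side4z.png

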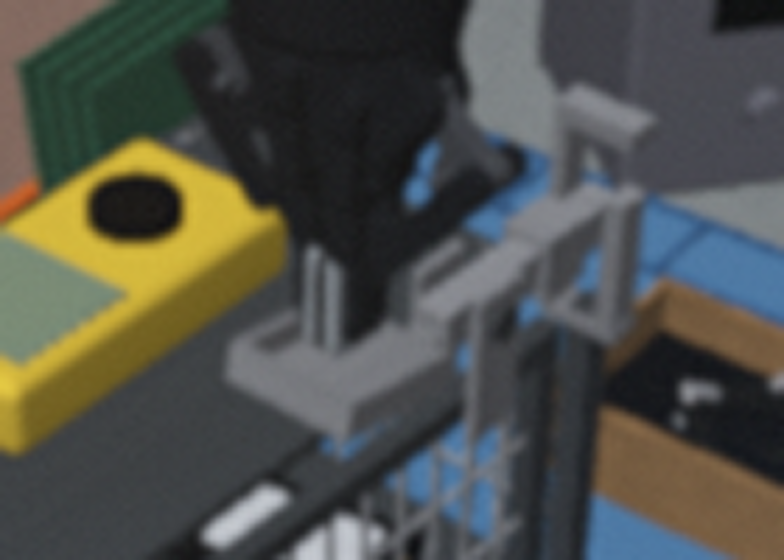

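play_rows:
  rows:
    - [0,[0,0.3,0],[0,0,0]]
    - [0,[0,0.3,0],[0,0,0]]
    - [0,[0,0.2,0],[0,0,0]]
    - [0,[0,0.2,0],[0,0,0]]
    - [0,[0,0.2,0],[0,0,0]]
    - [0,[0,0.2,0],[0,0,0]]
    - [0,[0,0.1,0],[0,0,0]]
    - [0,[0,0,0],[0,0,0]]

```text
clock: 8.9
eef_pos: [619.3, -50.9, 216.3]
tool_rot: [-1.57, -0.0, -0.066]
force: [-0.5, 0.3, 2.3]
width: 0.1
```

```bash
python3 - <<'E'
from h import *
s=ctrl.read_state();print({k:np.round(s[k],3).tolist() for k in ('clock','eef_pos','tool_rot','force','torque')})
E
```

```text
{'clock': 8.9, 'eef_pos': [619.31, -50.853, 216.317], 'tool_rot': [-1.57, -0.0, -0.066], 'force': [-0.478, 0.3, 2.299], 'torque': [0.112, 0.034, -0.042]}
```

play_rows:
  rows:
    - [0,[0,0.1,0],[0,0,0]]
    - [0,[0,0.1,0],[0,0,0]]
    - [0,[0,0.1,0],[0,0,0]]
    - [0,[0,0.1,0],[0,0,0]]
    - [0,[0,0.1,0],[0,0,0]]
    - [0,[0,0.1,0],[0,0,0]]
    - [0,[0,0,0],[0,0,0]]
    - [0,[0,0,0],[0,0,0]]

```text
clock: 9.7
eef_pos: [619.4, -51.3, 210.3]
tool_rot: [-1.571, -0.0, -0.066]
force: [0.2, 1.1, 1.6]
width: -0.2
```

```bash
cat > look.py <<'E'
from h import *
import sys
s=ctrl.read_state();print({k:np.round(s[k],3).tolist() for k in ('clock','eef_pos','tool_rot','force','torque')})
q=ctrl.get_image('side')
a=q['img'][130:230,260:400,::-1]
cv2.imwrite('pics/%s.png'%sys.argv[1],cv2.resize(a,(784,560),interpolation=cv2.INTER_CUBIC))
E
python3 look.py side5z
```

```text
{'clock': 9.7, 'eef_pos': [619.352, -51.265, 210.279], 'tool_rot': [-1.571, -0.0, -0.066], 'force': [0.165, 1.142, 1.586], 'torque': [0.208, -0.089, 0.008]}
```

View pics/side5z.png

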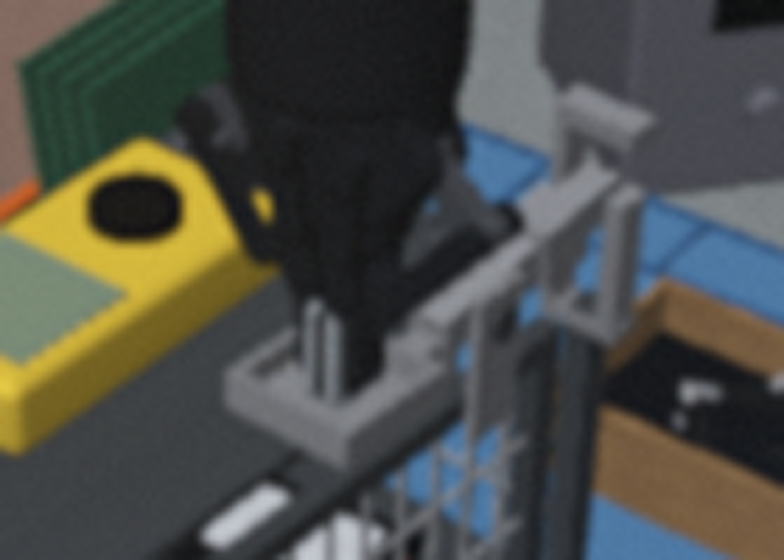

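play_rows:
  rows:
    - [0,[0,0.05,0],[0,0,0]]
    - [0,[0,0.05,0],[0,0,0]]
    - [0,[0,0.05,0],[0,0,0]]
    - [0,[0,0.05,0],[0,0,0]]
    - [0,[0,0.05,0],[0,0,0]]
    - [0,[0,0.05,0],[0,0,0]]
    - [0,[0,0,0],[0,0,0]]
    - [0,[0,0,0],[0,0,0]]

```text
clock: 10.55
eef_pos: [619.3, -51.2, 207.3]
tool_rot: [-1.571, -0.0, -0.066]
force: [0.4, 0.2, 1.3]
width: -0.1
```

```bash
python3 look.py side6z
```

```text
{'clock': 10.55, 'eef_pos': [619.332, -51.214, 207.311], 'tool_rot': [-1.571, -0.0, -0.066], 'force': [0.378, 0.216, 1.261], 'torque': [0.133, -0.087, 0.0]}
```

View pics/side6z.png

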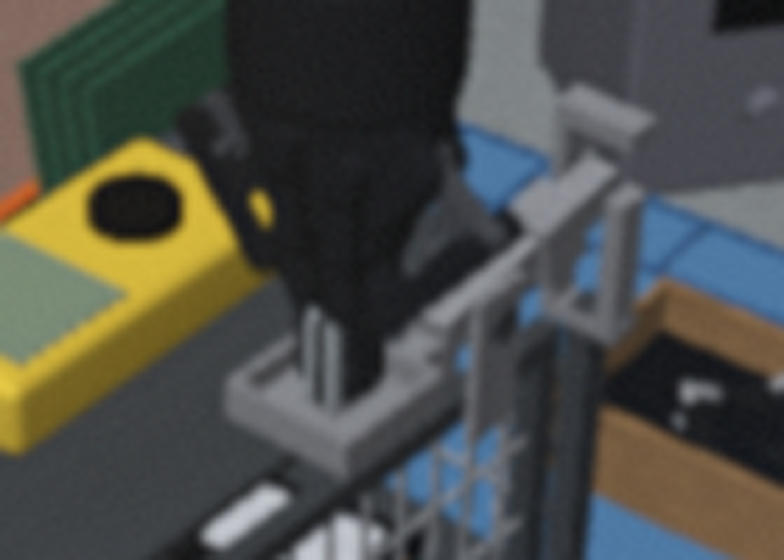

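play_rows:
  rows:
    - [0,[0,0.04,0],[0,0,0]]
    - [0,[0,0.04,0],[0,0,0]]
    - [0,[0,0.04,0],[0,0,0]]
    - [0,[0,0.04,0],[0,0,0]]
    - [0,[0,0.04,0],[0,0,0]]
    - [0,[0,0,0],[0,0,0]]
    - [0,[0,0,0],[0,0,0]]
    - [0,[0,0,0],[0,0,0]]

```text
clock: 11.4
eef_pos: [619.3, -51.2, 205.3]
tool_rot: [-1.571, -0.0, -0.066]
force: [0.9, -0.1, 1.0]
width: -0.4
```

```bash
python3 look.py side7z
```

```text
{'clock': 11.4, 'eef_pos': [619.324, -51.244, 205.333], 'tool_rot': [-1.571, -0.0, -0.066], 'force': [0.867, -0.089, 0.971], 'torque': [-0.011, -0.156, 0.004]}
```

View pics/side7z.png

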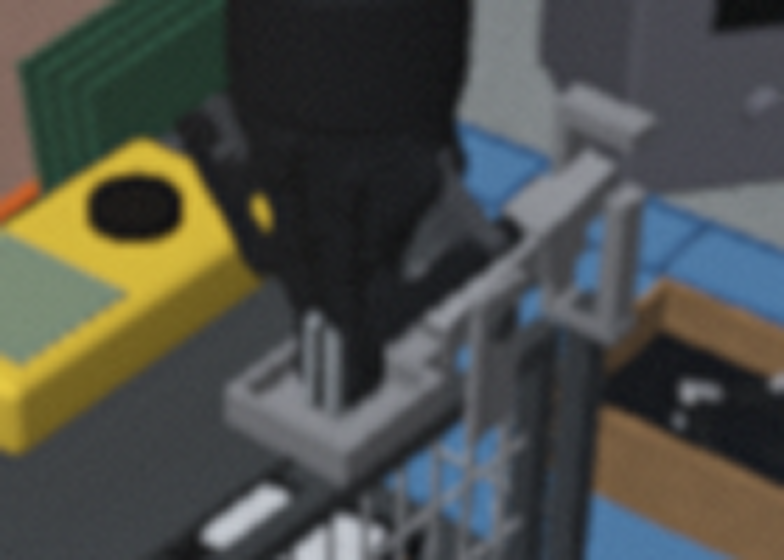

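play_rows:
  rows:
    - [0,[0,0.04,0],[0,0,0]]
    - [0,[0,0.04,0],[0,0,0]]
    - [0,[0,0.04,0],[0,0,0]]
    - [0,[0,0.04,0],[0,0,0]]
    - [0,[0,0.04,0],[0,0,0]]
    - [0,[0,0,0],[0,0,0]]
    - [0,[0,0,0],[0,0,0]]
    - [0,[0,0,0],[0,0,0]]

```text
clock: 12.25
eef_pos: [619.3, -51.3, 203.3]
tool_rot: [-1.571, 0.0, -0.066]
force: [0.5, -1.0, 1.3]
width: 0.1
```

```bash
python3 look.py side8z
```

```text
{'clock': 12.25, 'eef_pos': [619.285, -51.313, 203.273], 'tool_rot': [-1.571, 0.0, -0.066], 'force': [0.491, -1.039, 1.339], 'torque': [-0.195, -0.187, 0.003]}
```

View pics/side8z.png

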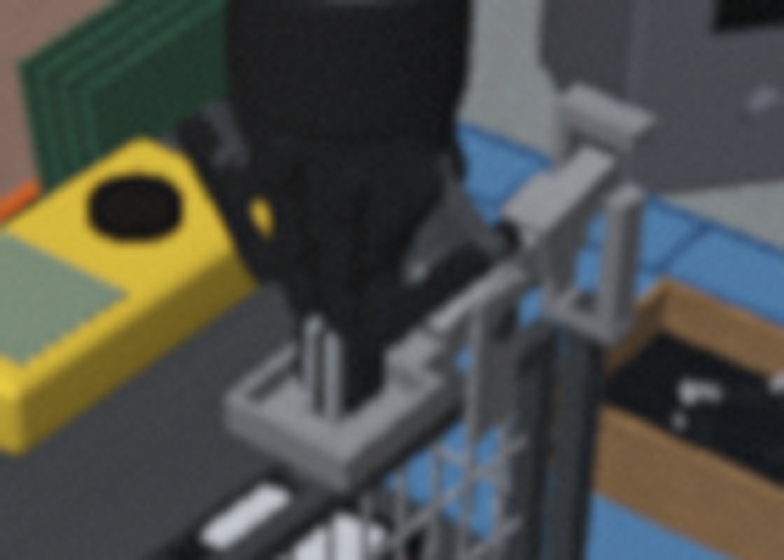

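play_rows:
  rows:
    - [0,[0,0.04,0],[0,0,0]]
    - [0,[0,0.04,0],[0,0,0]]
    - [0,[0,0.04,0],[0,0,0]]
    - [0,[0,0.04,0],[0,0,0]]
    - [0,[0,0.04,0],[0,0,0]]
    - [0,[0,0,0],[0,0,0]]
    - [0,[0,0,0],[0,0,0]]
    - [0,[0,0,0],[0,0,0]]

```text
clock: 13.1
eef_pos: [619.1, -51.1, 201.2]
tool_rot: [-1.571, 0.0, -0.066]
force: [-0.5, -0.6, 1.4]
width: 0.1
```

```bash
python3 look.py side9z
```

```text
{'clock': 13.1, 'eef_pos': [619.139, -51.102, 201.236], 'tool_rot': [-1.571, 0.0, -0.066], 'force': [-0.495, -0.562, 1.403], 'torque': [-0.216, -0.077, -0.005]}
```

View pics/side9z.png

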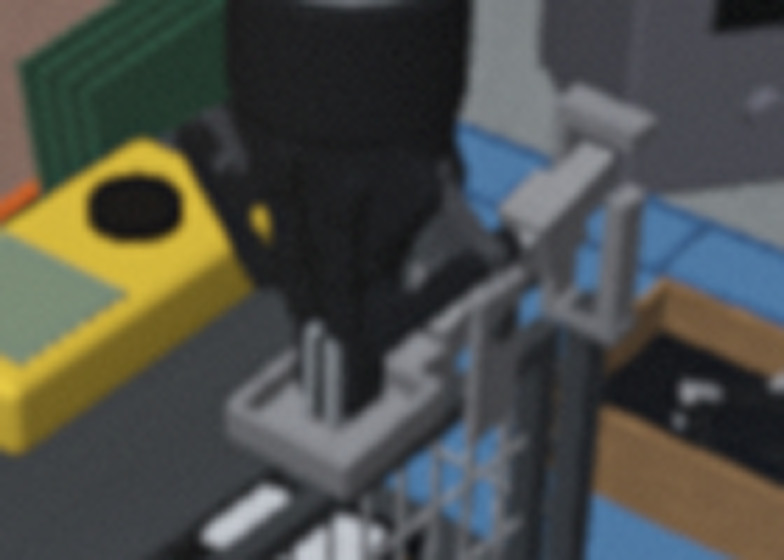

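play_rows:
  rows:
    - [0,[0,0.04,0],[0,0,0]]
    - [0,[0,0.04,0],[0,0,0]]
    - [0,[0,0.04,0],[0,0,0]]
    - [0,[0,0.04,0],[0,0,0]]
    - [0,[0,0,0],[0,0,0]]
    - [0,[0,0,0],[0,0,0]]
    - [0,[0,0,0],[0,0,0]]
    - [0,[0,0,0],[0,0,0]]

```text
clock: 13.95
eef_pos: [619.2, -51.1, 199.7]
tool_rot: [-1.571, 0.0, -0.066]
force: [0.1, -1.8, 0.8]
width: 0.4
```

```bash
python3 look.py side10z
```

```text
{'clock': 13.95, 'eef_pos': [619.185, -51.101, 199.673], 'tool_rot': [-1.571, 0.0, -0.066], 'force': [0.091, -1.84, 0.782], 'torque': [-0.169, 0.025, -0.047]}
```

View pics/side10z.png

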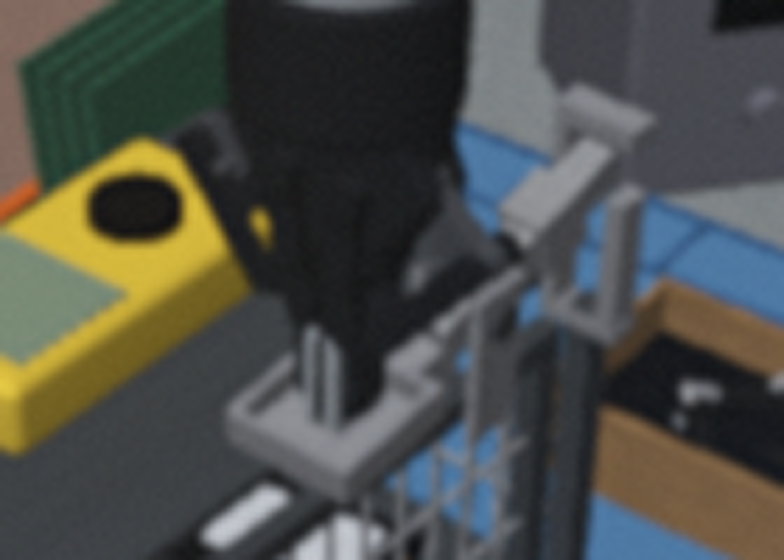

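play_rows:
  rows:
    - [0,[0,0.04,0],[0,0,0]]
    - [0,[0,0.04,0],[0,0,0]]
    - [0,[0,0.04,0],[0,0,0]]
    - [0,[0,0.04,0],[0,0,0]]
    - [0,[0,0.04,0],[0,0,0]]
    - [0,[0,0,0],[0,0,0]]
    - [0,[0,0,0],[0,0,0]]
    - [0,[0,0,0],[0,0,0]]

```text
clock: 14.8
eef_pos: [619.3, -51.0, 197.7]
tool_rot: [-1.571, -0.0, -0.066]
force: [-1.5, -0.6, 1.7]
width: 0.2
```

```bash
python3 look.py side11z
```

```text
{'clock': 14.8, 'eef_pos': [619.34, -51.046, 197.718], 'tool_rot': [-1.571, -0.0, -0.066], 'force': [-1.509, -0.558, 1.704], 'torque': [-0.126, 0.031, 0.007]}
```

View pics/side11z.png

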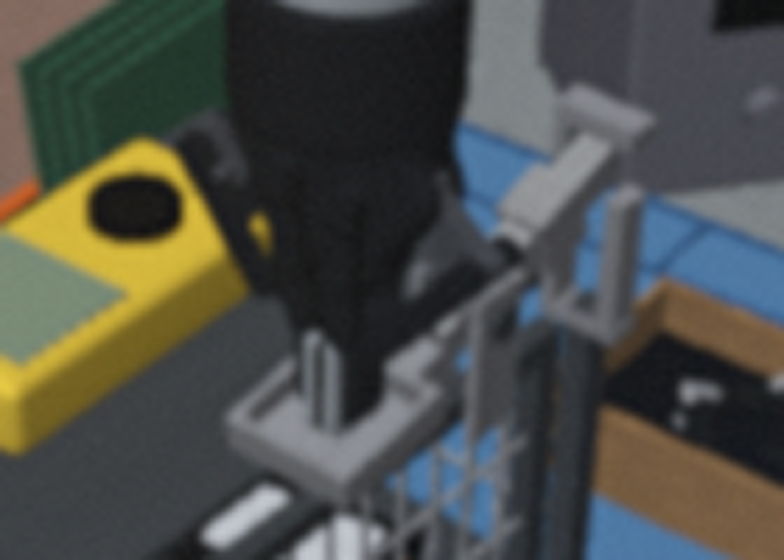

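play_rows:
  rows:
    - [0,[0,0.04,0],[0,0,0]]
    - [0,[0,0.04,0],[0,0,0]]
    - [0,[0,0.04,0],[0,0,0]]
    - [0,[0,0.04,0],[0,0,0]]
    - [0,[0,0,0],[0,0,0]]
    - [0,[0,0,0],[0,0,0]]
    - [0,[0,0,0],[0,0,0]]
    - [0,[0,0,0],[0,0,0]]

```text
clock: 15.65
eef_pos: [619.3, -51.1, 196.1]
tool_rot: [-1.571, -0.0, -0.066]
force: [0.0, -1.1, 1.3]
width: 0.1
```

```bash
python3 look.py side12z
```

```text
{'clock': 15.65, 'eef_pos': [619.33, -51.079, 196.123], 'tool_rot': [-1.571, -0.0, -0.066], 'force': [0.049, -1.059, 1.294], 'torque': [-0.177, 0.067, -0.034]}
```

View pics/side12z.png

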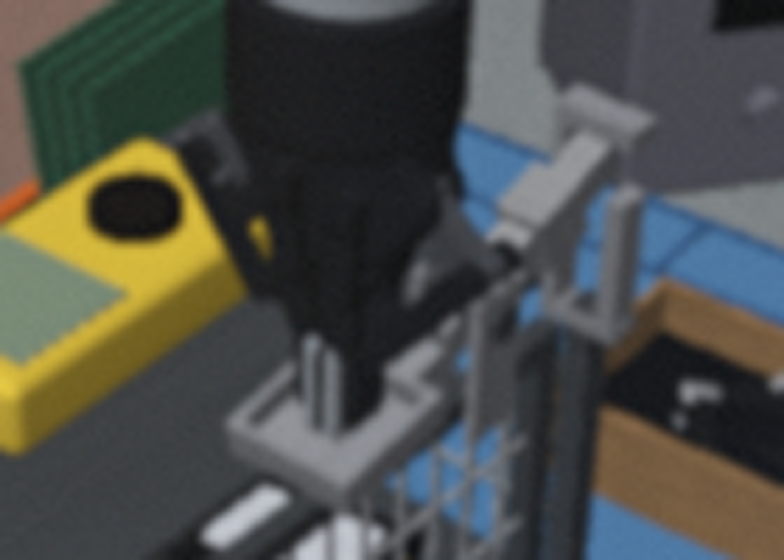

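play_rows:
  rows:
    - [0,[0,0.04,0],[0,0,0]]
    - [0,[0,0.04,0],[0,0,0]]
    - [0,[0,0.04,0],[0,0,0]]
    - [0,[0,0.04,0],[0,0,0]]
    - [0,[0,0,0],[0,0,0]]
    - [0,[0,0,0],[0,0,0]]
    - [0,[0,0,0],[0,0,0]]
    - [0,[0,0,0],[0,0,0]]

```text
clock: 16.5
eef_pos: [619.3, -51.0, 194.5]
tool_rot: [-1.571, -0.0, -0.066]
force: [0.3, 0.5, 1.1]
width: -0.1
```

```bash
python3 look.py side13z
```

```text
{'clock': 16.5, 'eef_pos': [619.33, -51.048, 194.515], 'tool_rot': [-1.571, -0.0, -0.066], 'force': [0.299, 0.502, 1.067], 'torque': [-0.182, -0.017, -0.026]}
```

View pics/side13z.png

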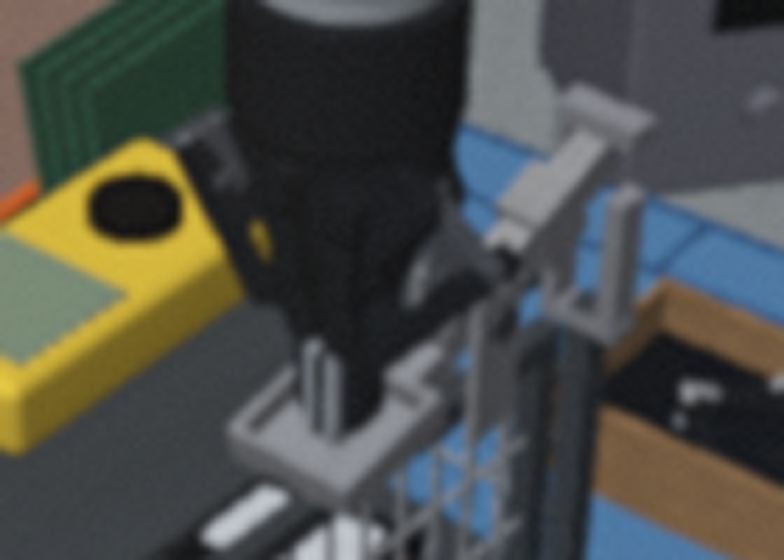

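```bash
python3 - <<'E'
from h import *
import pickle
P=pickle.load(open('p2.pkl','rb'));p=P['side']
hx,hy,a=626.9,39.8,-.072
d=np.array([np.sin(a),-np.cos(a),0]); n=np.array([-np.cos(a),-np.sin(a),0]) # out
for px in [(628,187),(610,350),(640,140),(630,190),(600,322)]:
  for g in (-5,5,9,13,17):
    o,v=ray(p,[(260+px[0]/5.6)/640,(130+px[1]/5.6)/480])
    t=((np.array([hx,hy,0])+g*n-o)@n)/(v@n); X=o+t*v
    print(px,g,X.round(1),'along',round(float((X-[hx,hy,0])@d),1))
for th in (0,.2,.3,.336,.38):
  for s in (-9,9):
    X=np.array([hx,hy,205.7])+160*d+7*n+ (80*np.cos(th)-s*np.sin(th))*d+np.array([0,0,80*np.sin(th)+s*np.cos(th)])
    print(th,s,X.round(1),((proj(p,X)-[260,130])*5.6).round(0))
E
```

```text
(628, 187) -5 [ 612.2 -233.1  194.5] along 273.2
(628, 187) 5 [ 603.4 -216.4  207. ] along 257.3
(628, 187) 9 [ 599.9 -209.8  212. ] along 250.9
(628, 187) 13 [ 596.3 -203.1  217. ] along 244.5
(628, 187) 17 [ 592.8 -196.5  222. ] along 238.1
(610, 350) -5 [ 612.3 -231.8  118.7] along 271.9
(610, 350) 5 [ 603.5 -215.2  132.8] along 256.0
(610, 350) 9 [ 600.  -208.5  138.4] along 249.6
(610, 350) 13 [ 596.4 -201.9  144. ] along 243.3
(610, 350) 17 [ 592.9 -195.2  149.6] along 236.9
(640, 140) -5 [ 611.9 -238.2  212.9] along 278.3
(640, 140) 5 [ 603.  -221.5  225.1] along 262.3
(640, 140) 9 [ 599.5 -214.8  229.9] along 255.9
(640, 140) 13 [ 596.  -208.1  234.8] along 249.4
(640, 140) 17 [ 592.5 -201.4  239.6] along 243.0
(630, 190) -5 [ 612.1 -234.7  192.4] along 274.8
(630, 190) 5 [ 603.3 -218.   204.9] along 258.9
(630, 190) 9 [ 599.8 -211.4  209.9] along 252.5
(630, 190) 13 [ 596.2 -204.7  214.9] along 246.1
(630, 190) 17 [ 592.7 -198.   220. ] along 239.7
(600, 322) -5 [ 613.  -222.6  137.5] along 262.7
(600, 322) 5 [ 604.1 -206.2  151.1] along 247.0
(600, 322) 9 [ 600.6 -199.6  156.6] along 240.7
(600, 322) 13 [ 597.1 -193.   162.1] along 234.4
(600, 322) 17 [ 593.5 -186.5  167.5] along 228.1
0 -9 [ 602.7 -199.1  196.7] [603. 232.]
0 9 [ 602.7 -199.1  214.7] [607. 191.]
0.2 -9 [ 602.6 -199.3  212.8] [607. 196.]
0.2 9 [ 602.9 -195.7  230.4] [605. 159.]
0.3 -9 [ 602.7 -198.2  220.7] [607. 179.]
0.3 9 [ 603.1 -192.9  237.9] [602. 144.]
0.336 -9 [ 602.8 -197.6  223.6] [606. 173.]
0.336 9 [ 603.2 -191.7  240.6] [600. 140.]
0.38 -9 [ 602.8 -196.7  227. ] [606. 166.]
0.38 9 [ 603.3 -190.1  243.7] [598. 134.]
```

```bash
python3 - <<'E'
import cv2
a=cv2.imread('pics/side4z.png')[60:380,480:700];b=cv2.imread('pics/side13z.png')[60:380,480:700]
cv2.imwrite('pics/cmp.png',cv2.resize(cv2.hconcat([a,b]),(792,576),interpolation=cv2.INTER_CUBIC))
E
```

```text
(no output)
```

View pics/cmp.png

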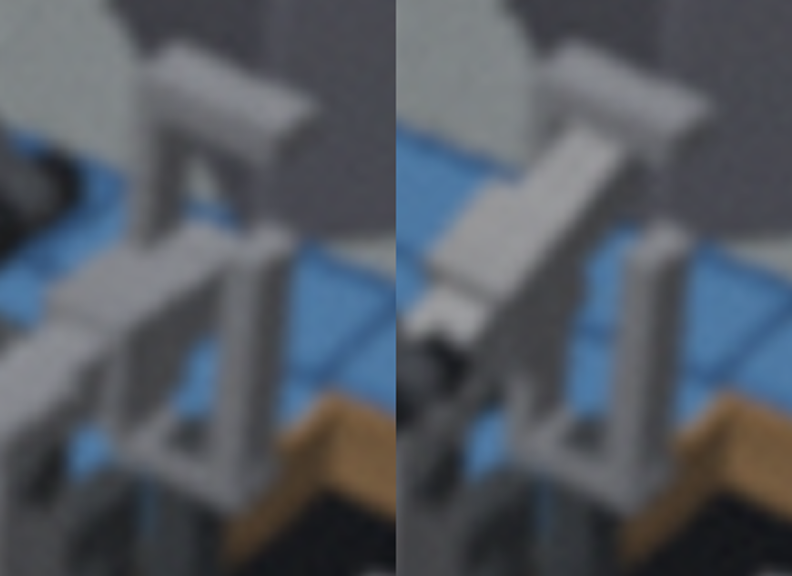

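play_rows:
  rows:
    - [0,[0,0.03,0],[0,0,0]]
    - [0,[0,0.03,0],[0,0,0]]
    - [0,[0,0.03,0],[0,0,0]]
    - [0,[0,0.03,0],[0,0,0]]
    - [0,[0,0,0],[0,0,0]]
    - [0,[0,0,0],[0,0,0]]
    - [0,[0,0,0],[0,0,0]]
    - [0,[0,0,0],[0,0,0]]

```text
clock: 17.35
eef_pos: [619.4, -51.2, 193.9]
tool_rot: [-1.571, -0.001, -0.066]
force: [-1.7, -0.5, 5.5]
width: 0.1
```

```bash
python3 look.py side14z
```

```text
{'clock': 17.35, 'eef_pos': [619.391, -51.184, 193.89], 'tool_rot': [-1.571, -0.001, -0.066], 'force': [-1.65, -0.5, 5.507], 'torque': [-0.204, 0.278, -0.021]}
```

play_rows:
  rows:
    - [0,[0,-0.1,0],[0,0,0]]
    - [0,[0,-0.12,0],[0,0,0]]
    - [0,[-0.1,0,0],[0,0,0]]
    - [0,[-0.1,0,0],[0,0,0]]
    - [0,[-0.1,0,0],[0,0,0]]
    - [0,[-0.1,0,0],[0,0,0]]
    - [0,[-0.1,0,0],[0,0,0]]
    - [0,[0,0,0],[0,0,0]]

```text
clock: 18.2
eef_pos: [614.0, -50.4, 195.5]
tool_rot: [-1.57, 0.0, -0.066]
force: [0.5, 1.3, 1.5]
width: 0.3
```

```bash
python3 look.py side15z
```

```text
{'clock': 18.2, 'eef_pos': [613.989, -50.41, 195.467], 'tool_rot': [-1.57, 0.0, -0.066], 'force': [0.471, 1.3, 1.479], 'torque': [0.303, -0.143, 0.027]}
```

View pics/side15z.png

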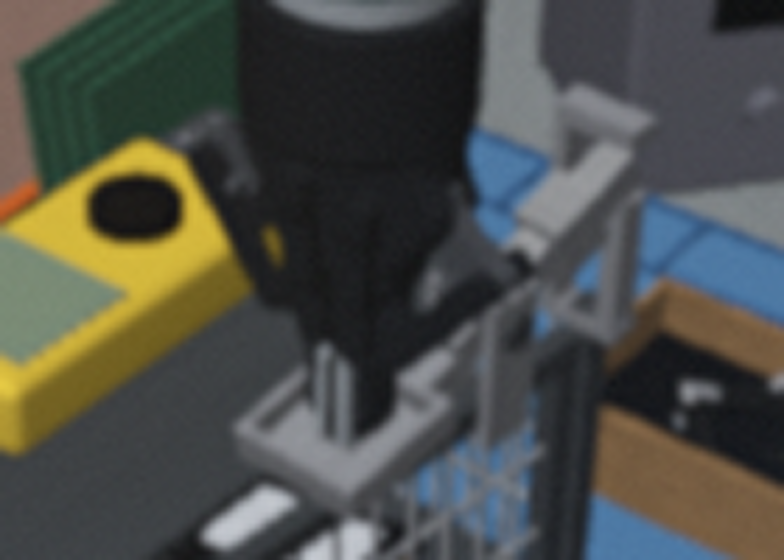

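play_rows:
  rows:
    - [0,[-0.1,0,0],[0,0.8,0]]
    - [0,[-0.1,0,0],[0,0.8,0]]
    - [0,[-0.1,0,0],[0,0.8,0]]
    - [0,[-0.1,0,0],[0,0.8,0]]
    - [0,[-0.1,0,0],[0,0.8,0]]
    - [0,[-0.1,0,0],[0,0.8,0]]
    - [0,[-0.1,0,0],[0,0.8,0]]
    - [0,[-0.1,0,0],[0,0.8,0]]

```text
clock: 19.05
eef_pos: [606.3, -49.9, 195.6]
tool_rot: [-1.571, -0.0, -0.179]
force: [1.7, -0.1, 1.8]
width: -0.3
```

```bash
python3 look.py side16z
```

```text
{'clock': 19.05, 'eef_pos': [606.288, -49.851, 195.551], 'tool_rot': [-1.571, -0.0, -0.179], 'force': [1.652, -0.106, 1.822], 'torque': [0.158, -0.305, -0.014]}
```

View pics/side16z.png

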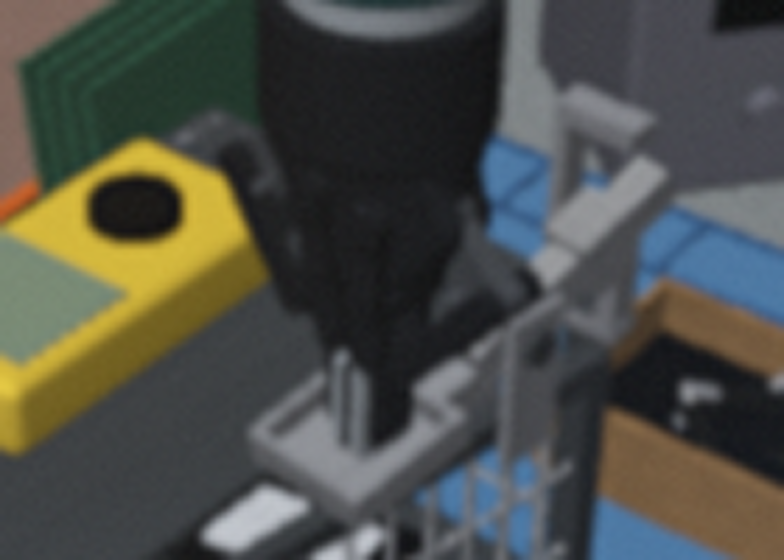

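play_rows:
  rows:
    - [0,[-0.12,0,0],[0,0.9,0]]
    - [0,[-0.12,0,0],[0,0.9,0]]
    - [0,[-0.12,0,0],[0,0.9,0]]
    - [0,[-0.12,0,0],[0,0.9,0]]
    - [0,[-0.12,0,0],[0,0.9,0]]
    - [0,[-0.12,0,0],[0,0.9,0]]
    - [0,[-0.12,0,0],[0,0.9,0]]
    - [0,[-0.12,0,0],[0,0.9,0]]

```text
clock: 19.9
eef_pos: [597.0, -47.6, 195.5]
tool_rot: [-1.571, -0.0, -0.305]
force: [1.4, 0.9, 0.7]
width: -0.1
```

play_rows:
  rows:
    - [0,[-0.13,0,0.01],[0,0.9,0]]
    - [0,[-0.13,0,0.01],[0,0.9,0]]
    - [0,[-0.13,0,0.01],[0,0.9,0]]
    - [0,[-0.13,0,0.01],[0,0.9,0]]
    - [0,[-0.13,0,0.01],[0,0.9,0]]
    - [0,[-0.13,0,0.01],[0,0.9,0]]
    - [0,[-0.13,0,0.01],[0,0.9,0]]
    - [0,[-0.13,0,0.01],[0,0.9,0]]

```text
clock: 20.7
eef_pos: [587.3, -43.6, 195.5]
tool_rot: [-1.571, 0.0, -0.431]
force: [0.6, -0.8, 1.5]
width: -0.1
```

```bash
cat > look2.py <<'E'
from h import *
import sys
s=ctrl.read_state();print({k:np.round(s[k],3).tolist() for k in ('clock','eef_pos','tool_rot','force','torque','qpos')})
v=np.array(s['eef_pos'])[:2]-[626.9,39.8]; print('polar',np.hypot(*v),np.arctan2(v[0],-v[1]))
q=ctrl.get_image('side')
a=q['img'][130:290,230:430,::-1]
cv2.imwrite('pics/%s.png'%sys.argv[1],cv2.resize(a,(750,600),interpolation=cv2.INTER_CUBIC))
E
python3 look2.py s17
```

```text
{'clock': 20.7, 'eef_pos': [587.317, -43.573, 195.478], 'tool_rot': [-1.571, 0.0, -0.431], 'force': [0.559, -0.787, 1.499], 'torque': [-0.198, -0.173, 0.014], 'qpos': [0.146, 0.586, -0.187, 1.729, 0.139, 0.84, -0.534]}
polar 92.29267985589725 -0.4432580715298769
```

View pics/s17.png

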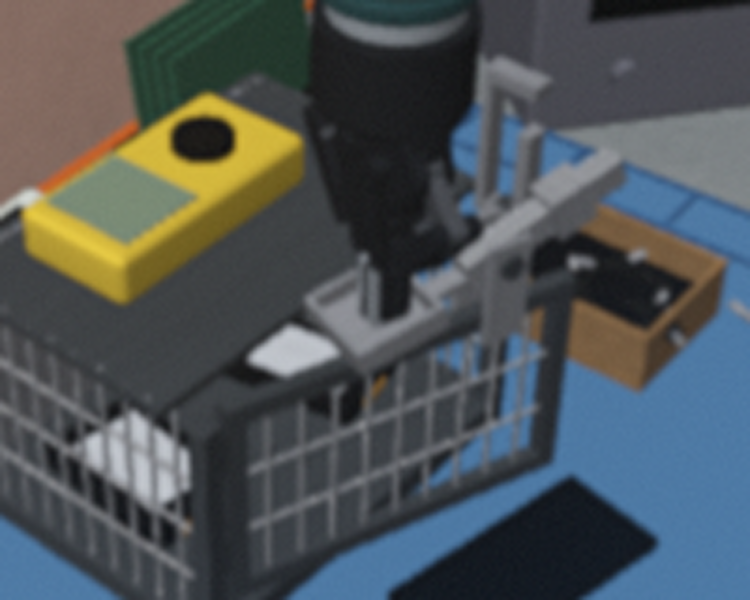

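play_rows:
  rows:
    - [0,[-0.14,0,0.01],[0,0.9,0]]
    - [0,[-0.14,0,0.01],[0,0.9,0]]
    - [0,[-0.14,0,0.01],[0,0.9,0]]
    - [0,[-0.14,0,0.01],[0,0.9,0]]
    - [0,[-0.14,0,0.01],[0,0.9,0]]
    - [0,[-0.14,0,0.01],[0,0.9,0]]
    - [0,[-0.14,0,0.01],[0,0.9,0]]
    - [0,[-0.14,0,0.01],[0,0.9,0]]

```text
clock: 21.55
eef_pos: [577.8, -37.5, 195.5]
tool_rot: [-1.571, 0.0, -0.556]
force: [1.4, -0.6, 1.6]
width: 0.1
```

play_rows:
  rows:
    - [0,[-0.14,0,0.01],[0,0.9,0]]
    - [0,[-0.14,0,0.01],[0,0.9,0]]
    - [0,[-0.14,0,0.01],[0,0.9,0]]
    - [0,[-0.14,0,0.01],[0,0.9,0]]
    - [0,[-0.14,0,0.01],[0,0.9,0]]
    - [0,[-0.14,0,0.01],[0,0.9,0]]
    - [0,[-0.14,0,0.01],[0,0.9,0]]
    - [0,[-0.14,0,0.01],[0,0.9,0]]

```text
clock: 22.35
eef_pos: [569.1, -30.3, 195.4]
tool_rot: [-1.571, 0.0, -0.682]
force: [0.9, -1.0, 2.5]
width: 0.1
```

```bash
python3 look2.py s18
```

```text
{'clock': 22.35, 'eef_pos': [569.078, -30.281, 195.441], 'tool_rot': [-1.571, 0.0, -0.682], 'force': [0.875, -1.024, 2.491], 'torque': [-0.329, -0.048, 0.019], 'qpos': [0.081, 0.557, -0.117, 1.783, 0.086, 0.807, -0.76]}
polar 90.85596339152482 -0.6898433917670674
```

View pics/s18.png

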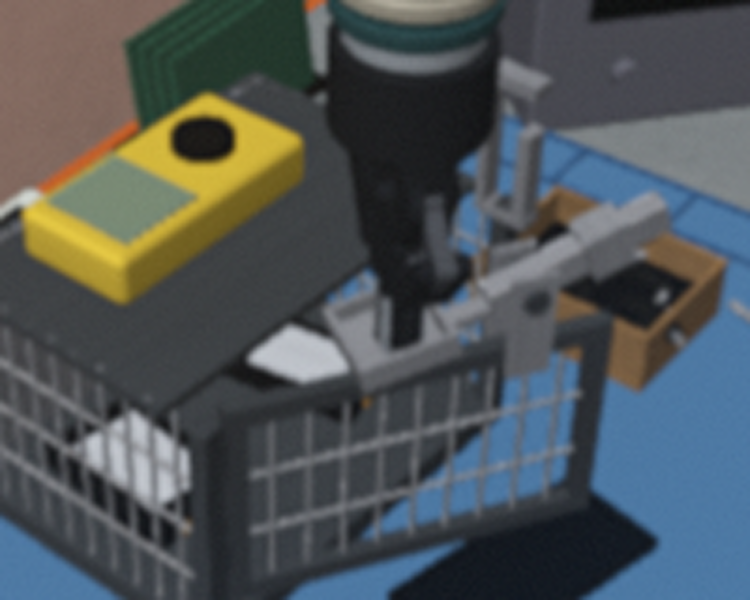

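play_rows:
  rows:
    - [0,[-0.14,0,0.01],[0,0.9,0]]
    - [0,[-0.14,0,0],[0,0.9,0]]
    - [0,[-0.14,0,0],[0,0.9,0]]
    - [0,[-0.14,0,0],[0,0.9,0]]
    - [0,[-0.14,0,0],[0,0.9,0]]
    - [0,[-0.14,0,0],[0,0.9,0]]
    - [0,[-0.14,0,0],[0,0.9,0]]
    - [0,[-0.14,0,0],[0,0.9,0]]

```text
clock: 23.2
eef_pos: [561.0, -22.6, 195.5]
tool_rot: [-1.571, -0.0, -0.807]
force: [0.4, -0.8, 1.6]
width: 0.0
```

play_rows:
  rows:
    - [0,[-0.14,0,0],[0,0.9,0]]
    - [0,[-0.14,0,0],[0,0.9,0]]
    - [0,[-0.14,0,0],[0,0.9,0]]
    - [0,[-0.14,0,0],[0,0.9,0]]
    - [0,[-0.14,0,0],[0,0.9,0]]
    - [0,[-0.14,0,0],[0,0.9,0]]
    - [0,[-0.14,0,0],[0,0.9,0]]
    - [0,[-0.14,0,0],[0,0.9,0]]

```text
clock: 24.0
eef_pos: [553.8, -14.1, 195.6]
tool_rot: [-1.571, -0.0, -0.933]
force: [0.6, -1.1, 1.0]
width: -0.1
```

play_rows:
  rows:
    - [0,[-0.14,0,0],[0,0.9,0]]
    - [0,[-0.14,0,0],[0,0.9,0]]
    - [0,[-0.14,0,0],[0,0.9,0]]
    - [0,[-0.14,0,0],[0,0.9,0]]
    - [0,[-0.14,0,0],[0,0.9,0]]
    - [0,[-0.14,0,0],[0,0.9,0]]
    - [0,[-0.14,0,0],[0,0.9,0]]
    - [0,[-0.14,0,0],[0,0.9,0]]

```text
clock: 24.8
eef_pos: [547.6, -4.8, 195.5]
tool_rot: [-1.571, -0.0, -1.059]
force: [1.7, -0.2, 1.5]
width: -0.1
```

```bash
python3 look2.py s19
```

```text
{'clock': 24.8, 'eef_pos': [547.641, -4.778, 195.546], 'tool_rot': [-1.571, -0.0, -1.059], 'force': [1.716, -0.189, 1.529], 'torque': [-0.117, -0.209, -0.014], 'qpos': [-0.036, 0.526, -0.01, 1.845, 0.007, 0.77, -1.108]}
polar 90.93542495882656 -1.058455289735678
```

View pics/s19.png

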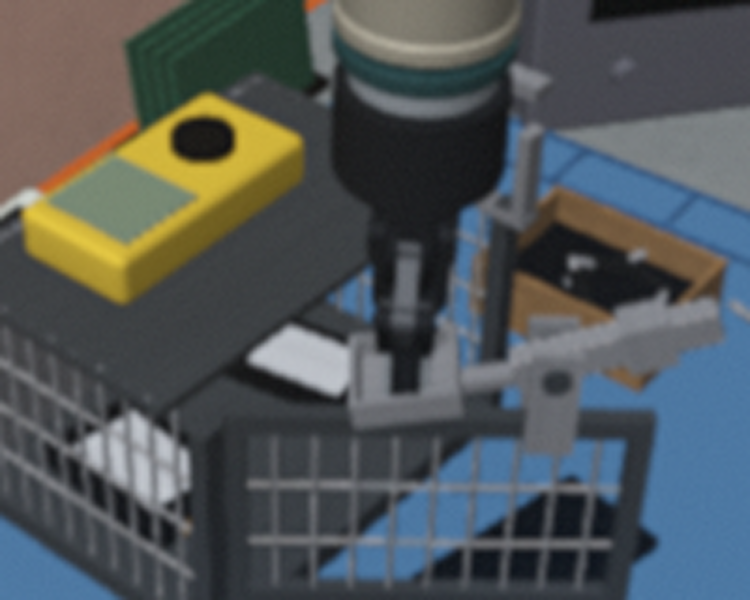

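play_rows:
  rows:
    - [0,[-0.14,0,0],[0,0.9,0]]
    - [0,[-0.14,0,0],[0,0.9,0]]
    - [0,[-0.14,0,0],[0,0.9,0]]
    - [0,[-0.14,0,0],[0,0.9,0]]
    - [0,[-0.14,0,0],[0,0.9,0]]
    - [0,[-0.14,0,0],[0,0.9,0]]
    - [0,[-0.14,0,0],[0,0.9,0]]
    - [0,[-0.14,0,0],[0,0.9,0]]

```text
clock: 25.65
eef_pos: [542.7, 5.3, 195.6]
tool_rot: [-1.571, -0.0, -1.184]
force: [1.4, -1.2, 1.7]
width: 0.0
```

play_rows:
  rows:
    - [0,[-0.14,0,0],[0,0.9,0]]
    - [0,[-0.14,0,0],[0,0.9,0]]
    - [0,[-0.14,0,0],[0,0.9,0]]
    - [0,[-0.14,0,0],[0,0.9,0]]
    - [0,[-0.14,0,0],[0,0.9,0]]
    - [0,[-0.14,0,0],[0,0.9,0]]
    - [0,[-0.14,0,0],[0,0.9,0]]
    - [0,[-0.14,0,0],[0,0.9,0]]

```text
clock: 26.45
eef_pos: [539.0, 15.8, 195.5]
tool_rot: [-1.571, -0.0, -1.31]
force: [1.5, -0.3, 1.0]
width: 0.3
```

play_rows:
  rows:
    - [0,[-0.14,0,0],[0,0.9,0]]
    - [0,[-0.14,0,0],[0,0.9,0]]
    - [0,[-0.14,0,0],[0,0.9,0]]
    - [0,[-0.14,0,0],[0,0.9,0]]
    - [0,[-0.14,0,0],[0,0.9,0]]
    - [0,[-0.14,0,0],[0,0.9,0]]
    - [0,[-0.14,0,0],[0,0.9,0]]
    - [0,[-0.14,0,0],[0,0.9,0]]

```text
clock: 27.25
eef_pos: [536.6, 26.8, 195.5]
tool_rot: [-1.571, 0.0, -1.436]
force: [1.1, -1.7, 1.3]
width: 0.1
```

play_rows:
  rows:
    - [0,[-0.14,0,0],[0,0.9,0]]
    - [0,[-0.14,0,0],[0,0.9,0]]
    - [0,[-0.14,0,0],[0,0.9,0]]
    - [0,[-0.14,0,0],[0,0.9,0]]
    - [0,[-0.14,0,0],[0,0.9,0]]
    - [0,[-0.14,0,0],[0,0.9,0]]
    - [0,[-0.1,0,0],[0,0.6,0]]
    - [0,[-0.05,0,0],[0,0.3,0]]

```text
clock: 28.05
eef_pos: [535.7, 36.8, 195.5]
tool_rot: [-1.571, 0.0, -1.545]
force: [0.1, -0.7, 2.0]
width: 0.0
```

```bash
python3 look2.py s20; python3 - <<'E'
from h import *
p=ctrl.get_image('top');cv2.imwrite('pics/t20.png',cv2.resize(p['img'][130:340,240:490,::-1],(714,600),interpolation=cv2.INTER_CUBIC))
E
```

```text
{'clock': 28.05, 'eef_pos': [535.72, 36.76, 195.5], 'tool_rot': [-1.571, 0.0, -1.545], 'force': [0.111, -0.681, 2.021], 'torque': [-0.233, -0.103, 0.037], 'qpos': [-0.209, 0.516, 0.13, 1.876, -0.094, 0.756, -1.572]}
polar 91.23068130415054 -1.537473450170664
```

View pics/s20.png

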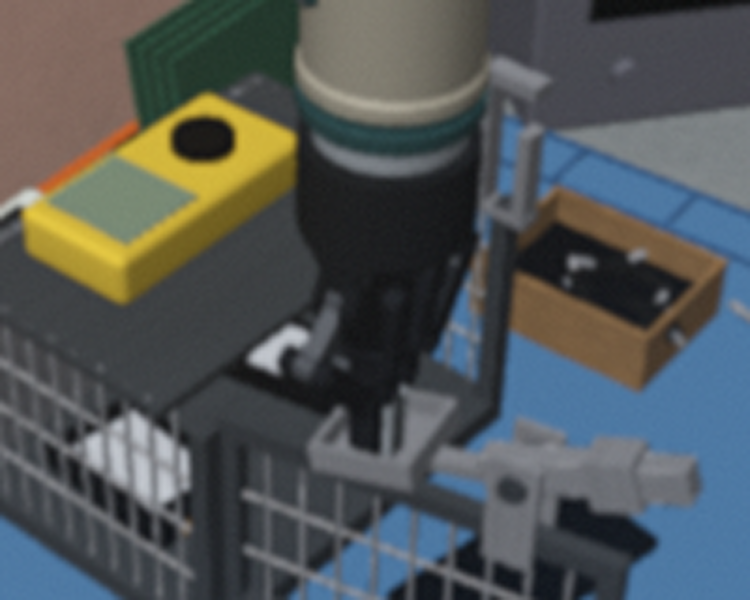

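View pics/t20.png

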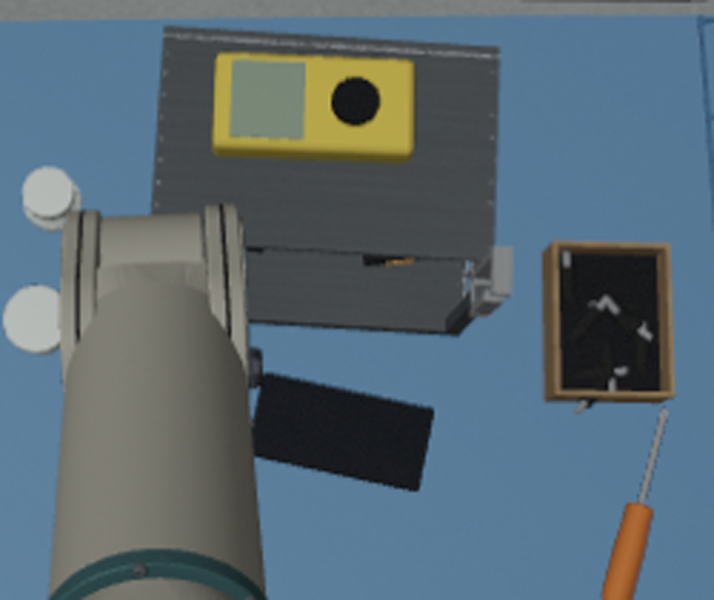

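play_rows:
  rows:
    - [0,[-0.1,0,0],[0,0.7,0]]
    - [0,[-0.14,0,0],[0,0.9,0]]
    - [0,[-0.14,0,0],[0,0.9,0]]
    - [0,[-0.14,0,0],[0,0.9,0]]
    - [0,[-0.14,0,0],[0,0.9,0]]
    - [0,[-0.14,0,0],[0,0.9,0]]
    - [0,[-0.1,0,0],[0,0.6,0]]
    - [0,[0,0,0],[0,0,0]]

```text
clock: 28.95
eef_pos: [535.9, 46.0, 195.5]
tool_rot: [-1.571, 0.0, -1.646]
force: [-0.1, -0.3, 1.5]
width: -0.2
```

```bash
python3 look2.py s21; python3 - <<'E'
from h import *
P={n:ctrl.get_image(n) for n in ('side','wrist')}
save(P['wrist'],'w21')
for t in ['thumb','bar','gate_hinge']:
    rs=[]
    for n in P:
        m=ctrl.mark_of(P[n],t); print(t,n,[(round(x['conf'],2),np.round(np.array(x['centre'])*[640,480],1)) for x in m[:2]])
        if m and m[0]['conf']>.5: rs.append(ray(P[n],m[0]['centre']))
    if len(rs)>1: print('  ->',*tri(rs))
    for o,d in rs:
        z={'thumb':205,'bar':205.7,'gate_hinge':205.7}[t]; print('   atz',(o+d*(z-o[2])/d[2]).round(1))
E
```

```text
{'clock': 28.95, 'eef_pos': [535.925, 46.037, 195.484], 'tool_rot': [-1.571, 0.0, -1.646], 'force': [-0.07, -0.269, 1.471], 'torque': [0.021, 0.035, 0.031], 'qpos': [-0.246, 0.519, 0.16, 1.874, -0.116, 0.758, -1.668]}
polar 91.18888695142773 -1.6392500200322104
thumb side [(0.63, array([331.1, 252.7]))]
thumb wrist [(0.66, array([337., 302.]))]
  -> [531.93647517  35.73426145 186.92766726] [np.float64(0.31630780800206043), np.float64(0.31630780800205943)]
   atz [521.5  51.4 205. ]
   atz [540.6  36.6 205. ]
bar side [(0.64, array([364.6, 258.5]))]
bar wrist []
   atz [468.6  30.2 205.7]
gate_hinge side [(0.59, array([369.2, 284. ]))]
gate_hinge wrist []
   atz [432.3  74.9 205.7]
```

View pics/w21.png

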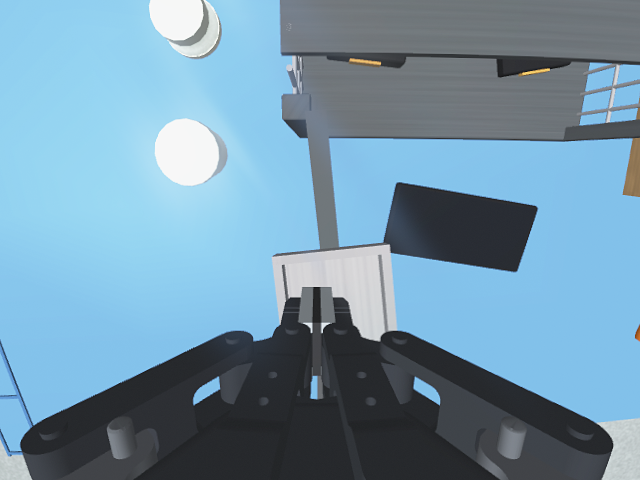

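play_rows:
  rows:
    - [0,[-0.13,0,0],[0,0.6,0]]
    - [0,[-0.14,0,0],[0,0.6,0]]
    - [0,[-0.14,0,0],[0,0.6,0]]
    - [0,[-0.14,0,0],[0,0.6,0]]
    - [0,[-0.14,0,0],[0,0.6,0]]
    - [0,[-0.14,0,0],[0,0.6,0]]
    - [0,[-0.13,0,0],[0,0.6,0]]
    - [0,[-0.1,0,0],[0,0,0]]

```text
clock: 30.2
eef_pos: [537.4, 56.2, 195.6]
tool_rot: [-1.57, 0.0, -1.719]
force: [-0.5, -1.2, 1.5]
width: 0.1
```

```bash
python3 look2.py s22; python3 - <<'E'
from h import *
save(ctrl.get_image('wrist'),'w22')
E
```

```text
{'clock': 30.2, 'eef_pos': [537.378, 56.218, 195.551], 'tool_rot': [-1.57, 0.0, -1.719], 'force': [-0.506, -1.186, 1.457], 'torque': [-0.284, -0.068, -0.012], 'qpos': [-0.279, 0.523, 0.182, 1.868, -0.131, 0.761, -1.745]}
polar 91.01458419646568 -1.7521725488114819
```

View pics/w22.png

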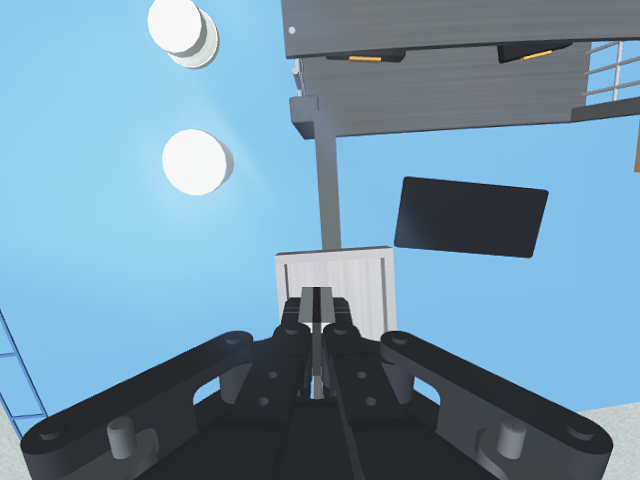

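View pics/s22.png

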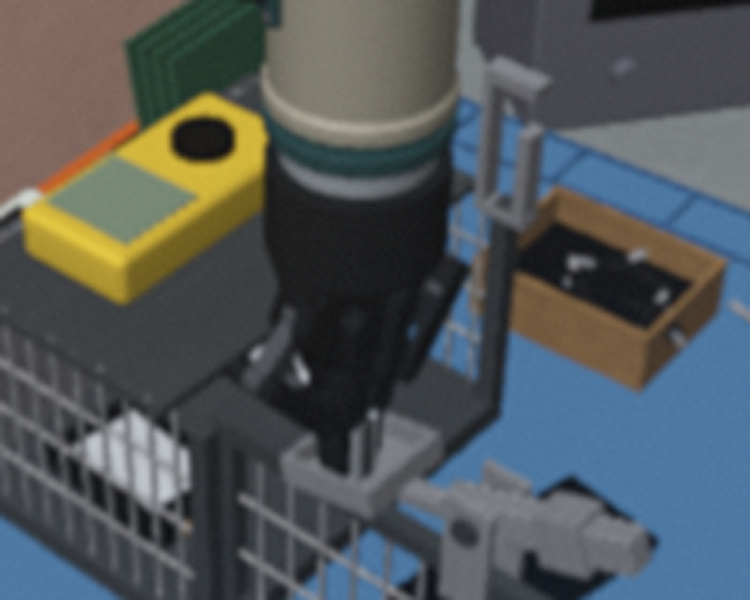

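play_rows:
  rows:
    - [0,[0,-0.2,0],[0,0,0]]
    - [0,[0,-0.3,0],[0,0,0]]
    - [0,[0,-0.3,0],[0,0,0]]
    - [0,[0,-0.3,0],[0,0,0]]
    - [0,[0,-0.3,0],[0,0,0]]
    - [0,[0,-0.3,0],[0,0,0]]
    - [0,[0,-0.3,0],[0,0,0]]
    - [0,[0,-0.3,0],[0,0,0]]

```text
clock: 31.1
eef_pos: [536.5, 56.2, 218.6]
tool_rot: [-1.572, -0.0, -1.719]
force: [-1.2, -0.3, 1.1]
width: 0.2
```

play_rows:
  rows:
    - [0,[0,-0.3,0],[0,0,0]]
    - [0,[0,-0.3,0],[0,0,0]]
    - [0,[0,-0.5,0],[0,0,0]]
    - [0,[0,-1,0],[0,0,0]]
    - [0,[0,-2,0],[0,0,0]]
    - [0,[0,-3,0],[0,0,0]]
    - [0,[0,-3,0],[0,0,0]]
    - [0,[0,-3,0],[0,0,0]]

```text
clock: 31.9
eef_pos: [537.0, 55.9, 351.5]
tool_rot: [-1.57, 0.0, -1.719]
force: [0.5, 0.2, -0.9]
width: -0.1
```

```bash
python3 look2.py s23; python3 - <<'E'
from h import *
save(ctrl.get_image('wrist'),'w23')
E
```

```text
{'clock': 31.9, 'eef_pos': [537.041, 55.937, 351.491], 'tool_rot': [-1.57, 0.0, -1.719], 'force': [0.455, 0.153, -0.921], 'torque': [0.003, -0.048, -0.023], 'qpos': [-0.309, 0.356, 0.218, 1.657, -0.083, 1.138, -1.789]}
polar 91.29625615512832 -1.7484786495231979
```

View pics/w23.png

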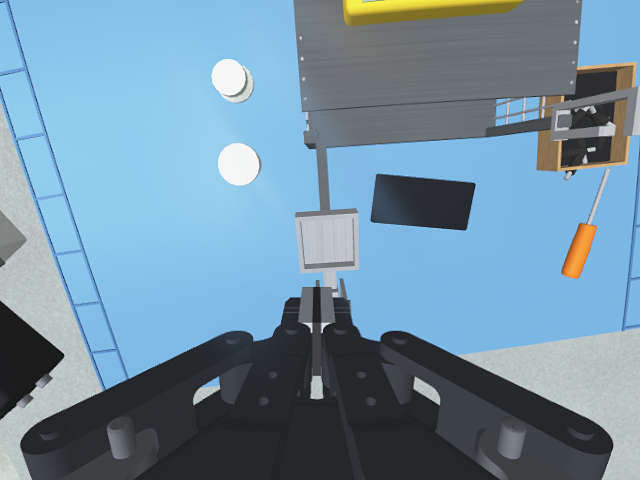

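View pics/s23.png

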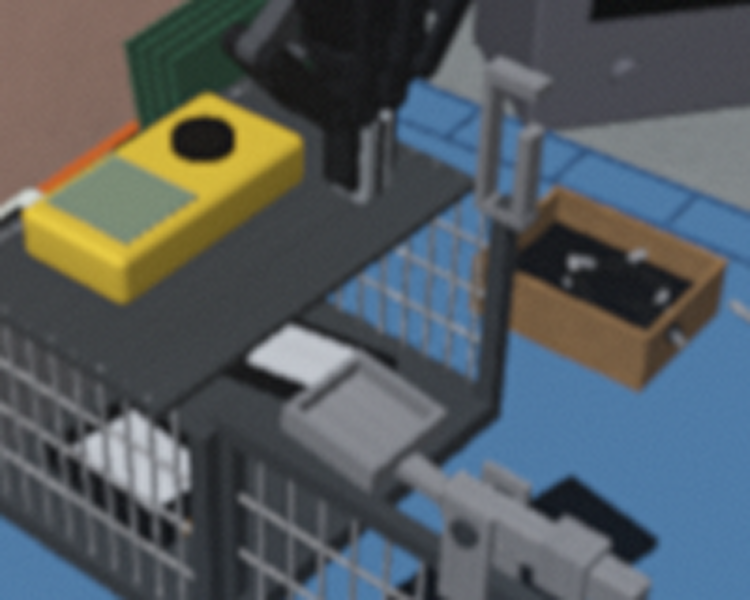

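```bash
python3 - <<'E'
from h import *
p=ctrl.get_image('wrist')
def at(u,v,z):
    o,d=ray(p,[u/640,v/480]); return (o+d*(z-o[2])/d[2])[:2]
a,b=at(322,150,170),at(327,207,170); c,d=at(330,147,170),at(480,137,170)
r=lambda v:np.degrees(np.arctan2(v[1],v[0]))
print(a,b,r(b-a),r(d-c))
m=ctrl.mark_of(p,'thumb');m2=ctrl.mark_of(p,'gate_hinge');print(m,m2)
s=ctrl.read_state();print(s['force'],s['qd'].round(4) if hasattr(s['qd'],'round') else s['qd'])
t=m[0]['centre'];X=at(t[0]*640,t[1]*480,215);v=X-np.array([626.9,39.8]);print(X,np.arctan2(v[0],-v[1]),np.hypot(*v))
q=ctrl.get_image('top');save(q,'t24')
E
```

```text
[612.31345696  40.35085321] [557.65496503  43.24790326] 176.9660054685628 -94.44032909126315
[{'centre': [0.5164, 0.4994], 'conf': 0.68}] [{'centre': [0.5045, 0.2821], 'conf': 0.9}, {'centre': [0.5067, 0.5023], 'conf': 0.72}, {'centre': [0.3633, 0.1777], 'conf': 0.72}]
[-0.36937426  0.62049307 -0.74389082] [ 0.0005  0.0169 -0.0024  0.0181 -0.0011 -0.0037 -0.0005]
[535.11505097  44.57997051] -1.6228272567732247 91.90933024720044
```

play_rows:
  rows:
    - [0,[0,0,0],[0,0,0]]
    - [0,[0,0,0],[0,0,0]]
    - [0,[0,0,0],[0,0,0]]
    - [0,[0,0,0],[0,0,0]]
    - [0,[0,0,0],[0,0,0]]
    - [0,[0,0,0],[0,0,0]]
    - [0,[0,0,0],[0,0,0]]
    - [0,[0,0,0],[0,0,0]]

```text
clock: 33.0
eef_pos: [537.2, 56.1, 349.6]
tool_rot: [-1.571, 0.0, -1.719]
force: [-0.6, -0.5, -0.4]
width: -0.1
```

```bash
python3 -c "
from h import *
print(ctrl.finish_job())"
```

```text
the job is handed in; nothing more can be done
None
```

The gate stands open at about 1.55 rad, and I handed the job in at 33 s of the 61 s allowed.

- **Pressing the lever:** I pressed it down with shut fingers in small steps. The bar met the hood gently, at a highest reading of 5.5 N. I then backed off about 2 mm, which left the bar clear of the lip.
- **Swinging the gate:** I swung it out slowly, at about 0.15 rad/s, with the bar held up. Forces read about 1 to 3 N after the hood contact.
- **Releasing:** I lifted the fingers slowly out of the tray so the latch could return, then raised them about 130 mm clear of it.

**Last checks:**
- Two estimates of the swing from the wrist picture agree: 88.6° from the rail against the cage front, and 1.55 rad from the tray's position.
- The side picture shows the latch back in its rest tilt with the bar level.
- The other things look unmoved in the pictures, and the tool force reads about zero.

The gate had lagged about 7° behind the tool near the end, so I pushed it on by that much. In the late pictures the networks' hinge and bar marks scattered by several centimetres, so I did not use them for the final angle.

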